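# Hang the finished art panel on the side-opening hooks

### The arm

A 7-joint arm with a two-finger parallel gripper is mounted at the origin on the work surface. World frame = base frame: x ahead of the robot, y to its left, z up, the work surface at z = 0. Lengths are in m, angles in rad, forces in N, time in s.
With the tool pointing down it reaches from about 0.4 to 0.85 m from the base axis. Payload 10.4 kg.
Tool frame: the origin (TCP) lies between the finger pads; the fingertips stand ahead of it and the grasp point (between the pads) lies 5 mm behind it (manip.tip_extent is the z of the fingertips in the tool frame, in m); z points along the fingers, y is the line along which they close (so a half turn about z gives the same grasp; the last joint's range is limited). The gripper opens to 85 mm and grips with 20 to 120 N. Pads are 22 mm wide; open, the fingers measure 114 mm over their backs; the gripper's body (76 mm by 85 mm) begins 54 mm behind the grasp point. The pads swing forward as they close: fully open they stand 13 mm farther back than shut.
Start: joints at [1.237, 0.332, -0.065, 1.46, 0.022, 1.35, -0.088], TCP at [0.191, -0.595, 0.245] pointing down, gripper open.
Joint ranges: [-2.6, 2.6], [-0.5, 2.12], [-1.47, 1.34], [0.16, 2.42], [-1.27, 4.41], [0.06, 2.06], [-2.6, 2.6]. Speed limits (rad/s): [2.22, 2.22, 2.79, 2.79, 3.14, 3.14, 3.14].

### API

Orientations are given as a unit quaternion [x, y, z, w].
In Python, from workcell import status, viewer, manip gives the robot as it stands.
- The arm moves only by the tool play_rows, never from a script. Its argument "plan" is one flat list of numbers, 7 for each row, row after row: the turn, a rotation vector about the tool's x, y, z in degrees, then the shift along the tool's x, y, z in m, then the opening, from 0 (shut) to 1 (fully open). In form: [ax, ay, az, dx, dy, dz, grip, ax, ay, az, dx, dy, dz, grip, ...]. A call has 1 to 20 rows; each row is the pose to reach, as a shift and turn from the pose commanded when the call began, along the tool's axes at that moment; what a row does not reach only later rows make up. A row lasts 1/8 s, in which the tool goes at most 62.5 mm and 10.7 degrees, less where a joint would pass 70% of its speed; a pose out of reach is approached as far as the arm can. A call with a gripper value outside its range is refused whole. The fingers move at their own pace and stop on an object; "squeeze" is the grip in N (left out, the last holds). Time passes only in rows, so rows that repeat a pose let the fingers close. It gives the time, the measured TCP pose, the force, the opening and the grip force at its end, in the units of the state.
- status.get_obs(): the state, without advancing time (a new reading comes with each control period).
- viewer.camera(name): name is "scene" or "top" or "wrist"; returns the picture (400x640x3 uint8, red, green, blue); there is no depth.
- viewer.camera_model(name): a dict with "fx", "fy", "cx", "cy" (pixels), "R" (3x3) and "t" (3): a world point X has camera coordinates R X + t. Camera axes: x right, y down, z forward; pixel columns grow to the right and rows downward; lengths in m; the calibration is good to about 2 mm. A picture is of the moment at which its call begins: read the wrist's pose just before it. camera_model takes no time and is no camera call; for the wrist camera it gives the pose at the moment of the call.
- manip.hand_in(): hands the job in; it is judged then, once.
The state is a dict: "clock": time; "joint_pos": joint angles; "joint_velocities": joint speeds; "tau": joint torques, N m; "position": TCP position; "ee_rot": TCP orientation; "ft_force": force on the tool from outside, world axes, zero at the start; "torque": the same for the moment, N m; "grip_width": opening from 0.0 (shut) to 1.0 (fully open); "grasp_force": force on a finger pad.
Only numpy, scipy, OpenCV 4.12 (cv2) and the standard library are available. Lean on these libraries where they do the work, as an engineer would, in place of code of your own. Each camera call takes 0.05 s, during which the arm holds its last target. There are 200 camera calls.

### The job

Take the green painted panel out of the drying rack and hang it on the blue twin hooks of the display stand: bring its two side pins in sideways through the open mouths, under the roofs, and lower them to the very bottom of the throats before you let go, so that it hangs freely and upright. The hook height was set by hand and is not measured, so feel for the hooks with the pins gently and never shove or drop the panel; leave everything else on the desk where it is.

Things in the scene. Friction and masses are not known exactly. Their poses are not given: they have to be found in the camera images.
- panel: Green-edged wooden art panel, yellow disc on each face, about 0.3 kg, standing upright in either slot of the rack: 14 mm thick (own x), 110 mm wide (own y), 120 mm tall (own z); origin at the centre of its underside. A steel pin sticks out of each side edge. Pinch it from above across its thickness, mid top edge. Either face may look outward.
- pins (a point): Point on the panel's pin axis, midway between the pins: 88 mm above the panel's underside, 32 mm below its top edge, mid-thickness. The pins lie along the panel's y, 8 mm diameter, bare from 55 to 84 mm from this point, then a cap of 14 mm diameter to 88 mm.
- stand: Display stand fixed to the desk: wooden base 150 x 170 x 14 mm, two posts at own x = 22 mm, and a blue hook head clamped firmly by hand at an unknown height. Origin on the desk, below the middle between the throats. Own z up, own y along hung pins; pins go in along own +x. Two equal hook plates, 8 mm thick, at own y = +66 and -66 mm. Meet them at 15 mm/s or slower: over 40 N on the stand is shoving.
- throats (a point): Where the pins' midpoint lies when seated, if the head were at mid height: 150 mm above the desk. This point is fixed to the stand, NOT to the head: the true seated height is 135 to 165 mm. Throats: own x = -5.5 to +5.5 mm of the stand, flat floor 4 mm below the seated pin axis. Hard upright back wall at +5.5 mm (a pin touching it has its axis at +1.5 mm).
- ledges (a point): In front of each throat a flat, level, stiff plastic ledge, own x = -45 to -5.5 mm of the stand; a pin resting on it has its axis 32 mm above seated height. This point: pin midpoint resting on the ledges' open part (own x = -31 mm) if the head were at mid height, 182 mm above the desk; fixed to the stand, so true height is 15 mm lower to 15 mm higher.
- roofs (a point): Front lower edge of the roofs, midway between the plates, if the head were at mid height (189 mm above the desk, own x = -16 mm; true height within 15 mm up or down). Roofs reach from here to the back wall, 10 mm thick. The mouth between ledge top and roof is 11 mm high, for the 8 mm pins. A cross bar joins the plates at own x = 20 to 32 mm, 28 to 40 mm below the seated pins.
- rack: Plywood drying rack fixed to the desk, 170 x 110 mm; origin at the centre of its underside. Two slots along own y at own x = -50 and +50 mm, 16 mm wide; slot floor 8 mm and wall tops 42 mm above the desk. A panel stands in each, its pins 96 mm and its top edge 128 mm above the desk.
- red_panel: Red panel of the same shape and size as the green one, in the other slot; leave it there. Origin at the centre of its underside.
- brush_cup: Bystander: blue cup with brushes, 72 mm wide, 150 mm tall; origin under its centre.
- glue: Bystander: white glue bottle, 52 mm wide, 150 mm tall; origin under its centre.
- jar_a: Bystander: yellow paint jar, 60 mm wide, 70 mm tall; origin under its centre.
- jar_b: Bystander: red paint jar, 60 mm wide, 70 mm tall; origin under its centre.
- tape: Bystander: orange roll of tape lying flat, 90 mm wide, 24 mm high; origin under its centre.
- brayer: Bystander: ink roller lying down, rubber roll 100 mm long (own y) and 32 mm thick, wooden handle reaching 140 mm to own -x; origin under the roll.
Mind the look-alikes: they are no part of the job. There is more than one size of the stand; the one meant has the size given above.

How it is judged:
By the outcome, as a careful person would: the job done as asked, in the order asked, and still so for the second after the job is handed in, with the robot touching nothing.
It also fails if it takes over 51 s, if anything falls off the work surface, if the arm or the gripper's body presses on something with over 40 N, if the wrist force passes 120 N, or if a joint passes its speed limit or range.

## Working session

There is one attempt and no reset: what is moved stays moved. The work goes in short steps, Python scripts to look and compute and a tool call to move; the robot and the scene stay as the last step left them, time stands still between calls to the robot, and variables do not carry over. Pictures are saved under pics/ and viewed, at most 10 in all, crops included, and the job is handed in when it is done.

Besides the shell and the picture viewer there is one more tool, called after "Call:" as name(argument=value, ...), one argument or row to a line, values as JSON. play_rows: Moves the arm, as the interface text tells. Its arguments: {"type":"object","properties":{"plan":{"type":"array","items":{"type":"number"}},"squeeze":{"type":"number"}},"required":["plan"]}

```bash
mkdir -p pics; ls; python3 - <<'E'
from workcell import status, viewer, manip
import cv2
o=status.get_obs();print(o);print(manip.tip_extent)
for n in("scene","top"):
    im=viewer.camera(n);cv2.imwrite(f"pics/{n}0.png",im[:,:,::-1]);m=viewer.camera_model(n);print(n,m)
E
```

```text
pics
{'clock': 0.0, 'joint_pos': array([ 1.2373958 ,  0.33286439, -0.06471052,  1.46095563,  0.02160282,
        1.34988091, -0.08851455]), 'joint_velocities': array([ 0.00156424,  0.00054374,  0.00114776, -0.00211529,  0.0005087 ,
       -0.00031474, -0.00123916]), 'tau': array([-1.18848020e-04, -6.25440860e+01,  4.94519121e-02, -3.91611958e+01,
        1.63180690e-02,  9.99002892e-03,  2.59409381e-05]), 'position': array([ 0.1910301 , -0.59471634,  0.24451378]), 'ee_rot': array([ 9.87948073e-01,  1.54784066e-01, -1.41284225e-04, -6.92013916e-04]), 'ft_force': array([-0.40910066,  0.41487953,  0.80319632]), 'torque': array([-0.01853725, -0.02385067, -0.01928621]), 'grasp_force': 0.0, 'grip_width': 0.9977919977739707}
0.014
scene {'fx': 413.07851206772, 'fy': 413.07851206772, 'cx': 314.66154538784974, 'cy': 206.9459628842289, 'R': array([[-0.54781555,  0.83644397, -0.01611264],
       [ 0.69216011,  0.44233309, -0.57031204],
       [-0.46990691, -0.32357833, -0.82127009]]), 't': array([ 0.31096292, -0.31639752,  1.69321807])}
top {'fx': 378.55018940696334, 'fy': 378.55018940696334, 'cx': 325.31919596807, 'cy': 200.40824058835824, 'R': array([[ 0.00663059, -0.99991584,  0.01115113],
       [-0.9939875 , -0.00780925, -0.10921473],
       [ 0.10929262, -0.01035992, -0.99395563]]), 't': array([-1.30695502e-03,  5.67369877e-01,  1.30838085e+00])}
```

View pics/scene0.png

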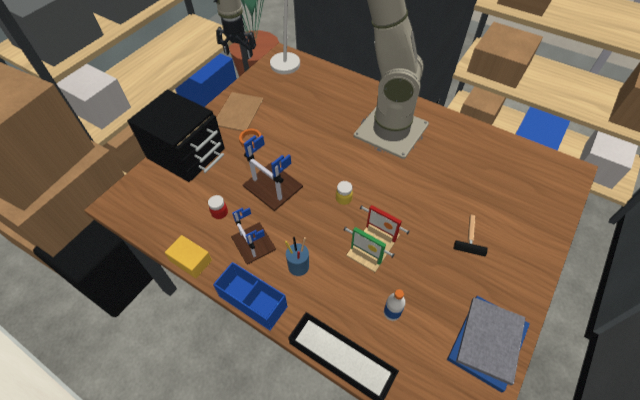

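View pics/top0.png

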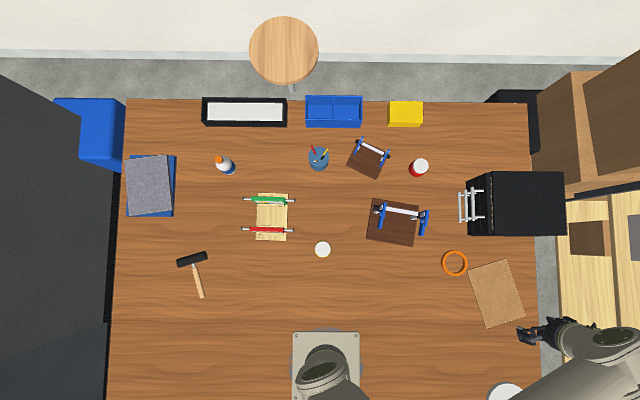

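Look-alikes: green panel at top (268,200), red panel (268,229). Stands: large at top (393,222), small at (369,157). 170 mm is about 49 px, so the large stand matches. I'll check with close crops.

```bash
python3 - <<'E'
import cv2,numpy as np
t=cv2.imread("pics/top0.png");s=cv2.imread("pics/scene0.png")
r=lambda i,x0,y0,x1,y1,k:cv2.resize(i[y0:y1,x0:x1],None,fx=k,fy=k,interpolation=cv2.INTER_CUBIC)
c=np.zeros((600,800,3),np.uint8)
a=r(t,236,185,301,249,4);c[:a.shape[0],:a.shape[1]]=a
a=r(t,360,190,436,250,4);c[:a.shape[0],300:300+a.shape[1]]=a
a=r(s,238,130,308,212,4);c[262:262+a.shape[0],:a.shape[1]]=a
a=r(s,338,198,414,274,4);c[262:262+a.shape[0],300:300+a.shape[1]]=a
cv2.imwrite("pics/c1.png",c)
E
```

```text
(no output)
```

View pics/c1.png

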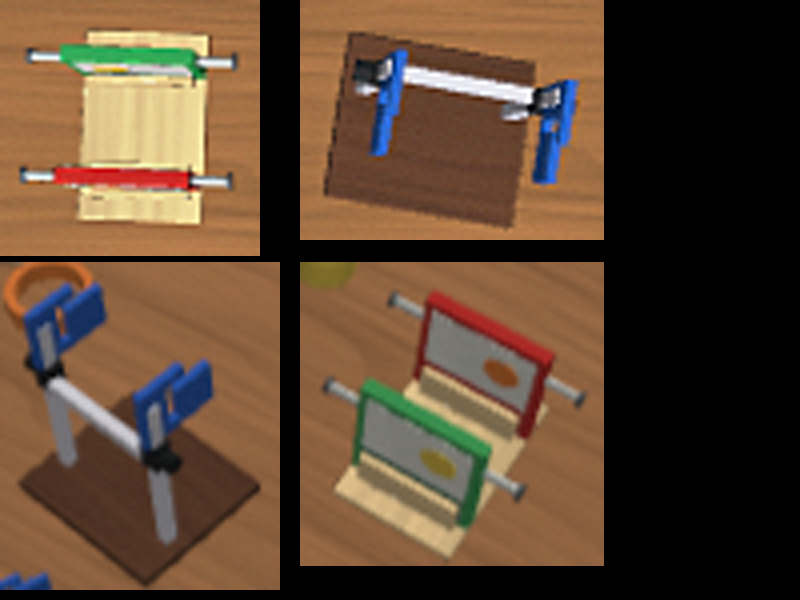

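Crops confirm: the green panel is in the far (+x) slot with a yellow disc. The large stand's ledges point back toward the robot (down in the top view), so own +x is roughly world +x with a small negative yaw. Next, triangulate.

```bash
cat > h.py <<'E'
import numpy as np,cv2
from workcell import status, viewer, manip
from scipy.spatial.transform import Rotation as Ro
def P(m):
    K=np.array([[m["fx"],0,m["cx"]],[0,m["fy"],m["cy"]],[0,0,1]]);return K@np.c_[np.array(m["R"]),np.array(m["t"])]
def tri(ma,a,mb,b):
    X=cv2.triangulatePoints(P(ma),P(mb),np.array(a,float).reshape(2,1),np.array(b,float).reshape(2,1))[:,0];return X[:3]/X[3]
def onz(m,p,z):
    R=np.array(m["R"]);C=-R.T@np.array(m["t"]);d=R.T@np.array([(p[0]-m["cx"])/m["fx"],(p[1]-m["cy"])/m["fy"],1]);return C+d*(z-C[2])/d[2]
def proj(m,X):
    q=P(m)@np.append(X,1);return q[:2]/q[2]
E
python3 - <<'E'
from h import *
np.set_printoptions(precision=4,suppress=True)
t=viewer.camera_model("top");s=viewer.camera_model("scene")
T=lambda c,o:((c[0]-o[0]+.5)/4-.5+o[2],(c[1]-o[1]+.5)/4-.5+o[3])
g=(0,0,236,185);st=(300,0,360,190);ss=(0,262,238,130);sg=(300,262,338,198)
for n,a,b in[("pinL",(28,56),(521,491)),("pinR",(236,62),(329,387))]:
    print(n,tri(t,T(a,g),s,T(b,sg)),onz(t,T(a,g),.096))
for n,a,b in[("ledgeL",(380,153),(210,365)),("ledgeR",(545,182),(103,288)),("roofbackL",(402,53),(140,382)),("roofbackR",(571,82),(30,300))]:
    print(n,tri(t,T(a,st),s,T(b,ss)),onz(t,T(a,st),.18))
for c in[(350,32),(536,60),(325,193),(512,228)]:print(onz(t,T(c,st),.014))
E
```

```text
pinL [0.5638 0.2832 0.0928] [0.5641 0.2813 0.096 ]
pinR [0.5601 0.1097 0.0872] [0.5604 0.1067 0.096 ]
ledgeL [ 0.4649 -0.1634  0.1843] [ 0.466  -0.1658  0.18  ]
ledgeR [ 0.4433 -0.2913  0.1865] [ 0.4444 -0.2945  0.18  ]
roofbackL [ 0.5391 -0.1748  0.2273] [ 0.5447 -0.1839  0.18  ]
roofbackR [ 0.5181 -0.3018  0.231 ] [ 0.5228 -0.3166  0.18  ]
[ 0.5806 -0.1654  0.014 ]
[ 0.5566 -0.3324  0.014 ]
[ 0.4366 -0.1422  0.014 ]
[ 0.4068 -0.308   0.014 ]
```

```bash
cat >> h.py <<'E'
np.set_printoptions(precision=4,suppress=True)
def go(p,phi):
    o=status.get_obs();R0=Ro.from_quat(o["ee_rot"]);c,s=np.cos(np.radians(phi)),np.sin(np.radians(phi))
    R1=Ro.from_matrix(np.array([[c,s,0],[s,-c,0],[0,0,-1]]))
    print("row",np.round((R0.inv()*R1).as_rotvec(degrees=True),2),np.round(R0.inv().apply(np.array(p)-o["position"]),4))
E
python3 - <<'E'
from h import *
m=viewer.camera_model("wrist");o=status.get_obs()
R=np.array(m["R"]);C=-R.T@m["t"];R0=Ro.from_quat(o["ee_rot"])
print("cam in tool",R0.inv().apply(C-o["position"]),R0.inv().apply(R[2]),R0.inv().apply(R[0]),m["fx"])
go((.30,-.45,.42),60);go((.40,-.225,.42),80)
E
```

```text
cam in tool [ 0.0817 -0.0001 -0.1277] [-0.3169  0.0016  0.9484] [-0.0005  1.     -0.0018] 312.83113492905835
row [ -0.07  -0.03 -42.19] [ 0.148  -0.1047 -0.1753]
row [ -0.07  -0.04 -62.19] [ 0.312  -0.2883 -0.175 ]
```

Call:
play_rows(
  plan=[0,0,-20,0.06,-0.04,-0.12,1,0,0,-42,0.148,-0.105,-0.175,1,0,0,-42,0.148,-0.105,-0.175,1,0,0,-42,0.148,-0.105,-0.175,1,0,0,-62.2,0.312,-0.288,-0.175,1,0,0,-62.2,0.312,-0.288,-0.175,1,0,0,-62.2,0.312,-0.288,-0.175,1,0,0,-62.2,0.312,-0.288,-0.175,1,0,0,-62.2,0.312,-0.288,-0.175,1,0,0,-62.2,0.312,-0.288,-0.175,1],
)

```text
clock: 1.35
position: [0.3998, -0.2259, 0.4201]
ee_rot: [0.766, 0.643, -0.0, -0.0]
ft_force: [0.1, 0.4, -0.3]
grip_width: 1.0
grasp_force: 0.0
```

```bash
python3 - <<'E'
from h import *
import json
m=viewer.camera_model("wrist");o=status.get_obs();print(o["clock"],o["position"])
im=viewer.camera("wrist");cv2.imwrite("pics/w1.png",im[:,:,::-1])
json.dump({k:np.array(v).tolist() for k,v in m.items()},open("w1.json","w"))
go((.50,-.20,.42),80)
E
```

```text
1.35 [ 0.3998 -0.2259  0.4201]
row [-0.03  0.   -0.08] [ 0.0437  0.0942 -0.    ]
```

View pics/w1.png

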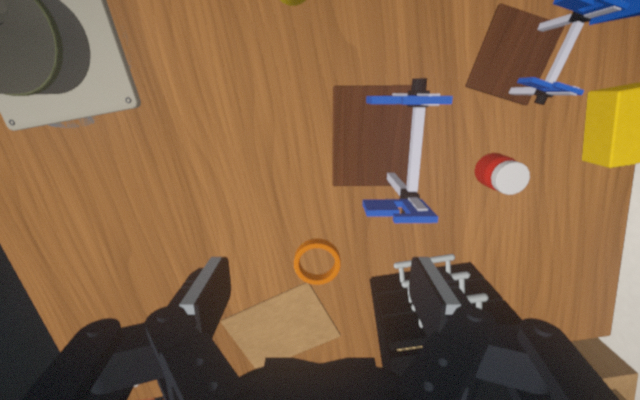

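Wrist view: the large stand is centred. The +y hook has its ledge tip at (367,100) and rear at (451,100); the −y hook's tip is at (364,207) and rear at (437,217). I'll take a second view from a shifted place.

Call:
play_rows(
  plan=[0,0,0,0.05,0.025,0,1,0,0,0,0.106,0.052,0,1,0,0,0,0.106,0.052,0,1,0,0,0,0.106,0.052,0,1],
)

```text
clock: 1.9
position: [0.4694, -0.1316, 0.4199]
ee_rot: [0.767, 0.642, -0.0, -0.0]
ft_force: [-0.7, -1.2, -0.0]
grip_width: 0.998
grasp_force: 0.0
```

```bash
python3 - <<'E'
from h import *
import json
m=viewer.camera_model("wrist");o=status.get_obs();print(o["clock"],o["position"])
im=viewer.camera("wrist")[:,:,::-1];cv2.imwrite("pics/w2.png",im)
json.dump({k:np.array(v).tolist() for k,v in m.items()},open("w2.json","w"))
w1=json.load(open("w1.json"))
for X in[(.454,-.166,.185),(.44,-.293,.185),(.539,-.175,.229)]:print(proj(w1,X),proj(m,X))
a=cv2.imread("pics/w1.png")[80:230,350:460]
q=proj(m,(.49,-.23,.19)).astype(int);x0,y0=q[0]-55,q[1]-75;print("off",x0,y0)
b=im[y0:y0+150,x0:x0+110]
k=lambda i:cv2.resize(i,None,fx=3.6,fy=3.6,interpolation=cv2.INTER_CUBIC)
cv2.imwrite("pics/c2.png",np.hstack([k(a),k(b)]))
go((.557,.140,.36),89)
E
```

```text
1.9 [ 0.4694 -0.1316  0.4199]
[357.901  104.2838] [311.9201 194.0922]
[360.5946 211.2104] [318.9922 283.9732]
[450.9735  99.6498] [389.8883 201.3781]
off 294 163
row [-0.04  0.01 -9.16] [0.2832 0.0385 0.0599]
```

View pics/c2.png

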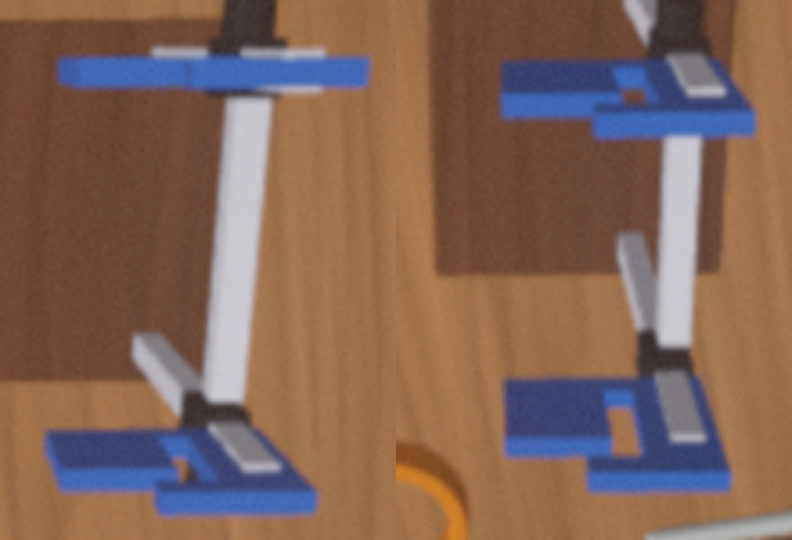

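```bash
python3 - <<'E'
from h import *
import json
w1=json.load(open("w1.json"));w2=json.load(open("w2.json"))
A=lambda c:((c[0]+.5)/3.6-.5+350,(c[1]+.5)/3.6-.5+80)
B=lambda c:((c[0]-396+.5)/3.6-.5+294,(c[1]+.5)/3.6-.5+163)
d={}
for n,a,b in[("ledL",(59,73),(502,106)),("ledR",(61,479),(506,447)),("roofL",(190,73),(595,122)),("roofR",(157,500),(588,480)),("backL",(369,72),(755,122)),("backR",(316,500),(729,480))]:
    d[n]=tri(w1,A(a),w2,B(b));print(n,d[n])
for n in("led","roof","back"):
    v=d[n+"L"]-d[n+"R"];print(n,(d[n+"L"]+d[n+"R"])/2,np.linalg.norm(v),np.degrees(np.arctan2(-v[0],v[1])))
for k in "LR":
    v=d["back"+k]-d["led"+k];print(np.degrees(np.arctan2(v[1],v[0])))
E
```

```text
ledL [ 0.4657 -0.1644  0.1847]
ledR [ 0.4467 -0.2935  0.1922]
roofL [ 0.497  -0.1683  0.2103]
roofR [ 0.4746 -0.2979  0.2123]
backL [ 0.5466 -0.1766  0.2122]
backR [ 0.5235 -0.305   0.215 ]
led [ 0.4562 -0.2289  0.1884] 0.13066170793462495 -8.397187581956398
roof [ 0.4858 -0.2331  0.2113] 0.1315932183887689 -9.80269632701148
back [ 0.5351 -0.2408  0.2136] 0.13052406792895924 -10.157751620950162
-8.559955185289523
-8.559818743450004
```

Call:
play_rows(
  plan=[0,0,-3,0.06,0.008,0.0,1,0,0,-6,0.12,0.016,0.02,1,0,0,-9.2,0.18,0.024,0.04,1,0,0,-9.2,0.24,0.035,0.06,1,0,0,-9.2,0.283,0.0385,0.06,1,0,0,-9.2,0.283,0.0385,0.06,0.5,0,0,-9.2,0.283,0.0385,0.06,0.5],
)

```text
clock: 2.82
position: [0.5572, 0.14, 0.36]
ee_rot: [0.713, 0.701, -0.0, 0.0]
ft_force: [0.7, -0.8, -0.7]
grip_width: 0.601
grasp_force: 0.0
```

```bash
python3 - <<'E'
from h import *
import json
m=viewer.camera_model("wrist");o=status.get_obs();print(o["clock"],o["position"])
im=viewer.camera("wrist")[:,:,::-1];cv2.imwrite("pics/w3.png",im)
json.dump({k:np.array(v).tolist() for k,v in m.items()},open("w3.json","w"))
E
```

```text
2.825 [0.5572 0.14   0.36  ]
```

View pics/w3.png

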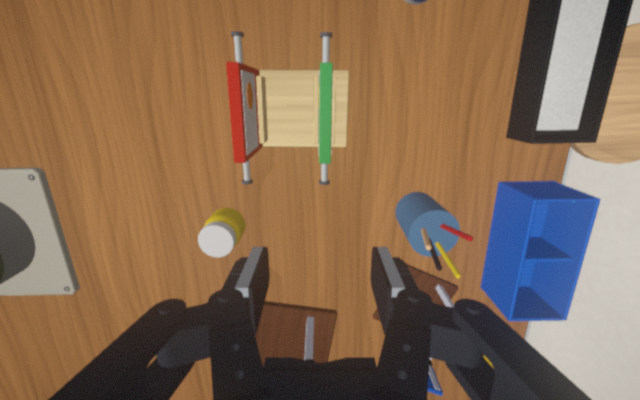

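W3: the green panel's top edge is at cols 320–332, rows 63–163, with pin caps at (326.5,35) and (324,182). The red panel is to the left.

```bash
python3 - <<'E'
from h import *
import json
m=json.load(open("w3.json"));t=viewer.camera_model("top")
im=cv2.imread("pics/w3.png").astype(int)
g=((im[:,:,1]>im[:,:,2]+50)&(im[:,:,1]>im[:,:,0]+40)).astype(np.uint8)
n,l,s,c=cv2.connectedComponentsWithStats(g);i=1+np.argmax(s[1:,4]);print(s[i],c[i])
r=cv2.minAreaRect(np.argwhere(l==i)[:,::-1].astype(np.float32));print(r)
for p in(r[0],(327,64),(325.5,163)):print(onz(m,p,.128))
a=onz(m,(326.5,35),.096);b=onz(m,(324,182),.096);print(a,b,(a+b)/2,np.degrees(np.arctan2(b[0]-a[0],a[1]-b[1])))
print(tri(m,(326.5,35),t,(242.6,198.6)),tri(m,(324,182),t,(294.6,200.1)))
# top edge triangulation
print(tri(m,(r[0]),t,(236+129/4,185+52/4)))
E
```

```text
[ 320   63   12  100 1075] [324.9433 111.1163]
((325.4999694824219, 112.49999237060547), (10.999998092651367, 98.99998474121094), 0.0)
[0.565  0.1994 0.128 ]
[0.5672 0.2492 0.128 ]
[0.5644 0.1422 0.128 ]
[0.5676 0.2817 0.096 ] [0.5627 0.11   0.096 ] [0.5651 0.1959 0.096 ] -1.6408082886246047
[0.5677 0.2868 0.0675] [0.5621 0.1074 0.0859]
[0.5668 0.1966 0.0904]
```

```bash
python3 - <<'E'
from h import *
go((.565,.196,.22),88.5)
E
```

```text
row [0.   0.06 0.52] [0.0567 0.0068 0.1402]
```

Call:
play_rows(
  plan=[0,0,0.5,0.03,0.004,0.05,0.5,0,0,0.5,0.0567,0.007,0.1,0.5,0,0,0.5,0.0567,0.007,0.14,0.5,0,0,0.5,0.0567,0.007,0.14,0.5],
)

```text
clock: 3.38
position: [0.5638, 0.1957, 0.218]
ee_rot: [0.716, 0.698, -0.002, -0.001]
ft_force: [0.1, -1.0, 1.6]
grip_width: 0.502
grasp_force: 0.0
```

```bash
python3 - <<'E'
from h import *
import json
m=viewer.camera_model("wrist");o=status.get_obs();print(o["clock"],o["position"],o["grip_width"])
im=viewer.camera("wrist")[:,:,::-1];cv2.imwrite("pics/w4.png",im)
json.dump({k:np.array(v).tolist() for k,v in m.items()},open("w4.json","w"))
E
```

```text
3.375 [0.5638 0.1957 0.218 ] 0.5021166619337978
```

View pics/w4.png

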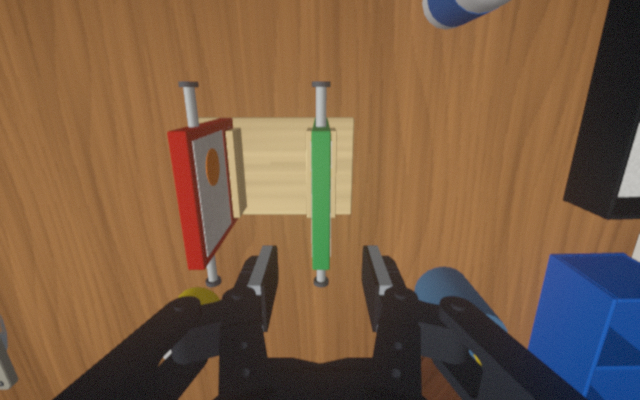

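W4: the green top edge runs from (320,129) to (321,269) with caps at (320.5,84) and (321,282), centred between the pads.

```bash
python3 - <<'E'
from h import *
import json
m=json.load(open("w3.json"));w=json.load(open("w4.json"))
for a,b in[((326.5,64),(320.5,129)),((325.5,163),(321,269)),((326.5,35),(320.5,84)),((324,182),(321,282))]:print(tri(m,a,w,b))
for p,z in(((320.5,129),.128),((321,269),.128),((320.5,84),.096),((321,282),.096)):print(onz(w,p,z))
go((.5655,.196,.116),88.6)
E
```

```text
[0.5664 0.2507 0.1094]
[0.564  0.1417 0.1256]
[0.5671 0.2824 0.0922]
[0.5627 0.1103 0.0968]
[0.5659 0.2529 0.128 ]
[0.5636 0.1433 0.128 ]
[0.5666 0.2824 0.096 ]
[0.5628 0.1097 0.096 ]
row [-0.05  0.07 -0.05] [-0.0002  0.0007  0.1045]
```

Call:
play_rows(
  plan=[0,0,-0.1,0,0,0.04,0.5,0,0,-0.1,0,0,0.08,0.5,0,0,-0.1,0,0,0.098,0.5,0,0,-0.1,0,0,0.104,0.5,0,0,-0.1,0,0,0.104,0.3,0,0,-0.1,0,0,0.104,0.2,0,0,-0.1,0,0,0.104,0.1,0,0,-0.1,0,0,0.104,0,0,0,-0.1,0,0,0.104,0,0,0,-0.1,0,0,0.104,0],
  squeeze=60,
)

```text
clock: 4.68
position: [0.5653, 0.199, 0.1178]
ee_rot: [0.714, 0.7, 0.001, 0.001]
ft_force: [-0.9, -0.5, 6.8]
grip_width: 0.151
grasp_force: 59.8
```

Call:
play_rows(
  plan=[0,0,0,0,0,-0.004,0,0,0,0,0,0,-0.015,0,0,0,0,0,0,-0.03,0,0,0,0,0,0,-0.05,0,0,0,0,0,0,-0.075,0,0,0,0,0,0,-0.1,0,0,0,0,0,0,-0.13,0,0,0,0,0,0,-0.165,0,0,0,0,0,0,-0.2,0,0,0,0,0,0,-0.2,0,0,0,0,0,0,-0.2,0],
)

```text
clock: 6.05
position: [0.5643, 0.1984, 0.3161]
ee_rot: [0.714, 0.7, -0.0, 0.0]
ft_force: [0.2, 0.2, -2.5]
grip_width: 0.148
grasp_force: 58.7
```

```bash
python3 - <<'E'
from h import *
import json
t=viewer.camera_model("wrist");o=status.get_obs();print(o["clock"],o["position"],o["ee_rot"],o["ft_force"],o["torque"])
im=viewer.camera("wrist")[:,:,::-1];cv2.imwrite("pics/w5.png",im)
json.dump({k:np.array(v).tolist() for k,v in t.items()},open("w5.json","w"))
im=viewer.camera("scene")[:,:,::-1];cv2.imwrite("pics/s5.png",im)
c=np.zeros((600,800,3),np.uint8)
w=cv2.imread("pics/w5.png")[100:400,180:460];c[:600,:560]=cv2.resize(w,None,fx=2,fy=2,interpolation=cv2.INTER_CUBIC)
q=proj(viewer.camera_model("scene"),o["position"]-[0,0,.05]).astype(int);print(q)
x0,y0=q-40
a=im[y0:y0+100,x0:x0+80];c[:300,560:800]=cv2.resize(a,None,fx=3,fy=3)
cv2.imwrite("pics/c5.png",c)
E
```

```text
6.05 [0.5643 0.1984 0.3161] [ 0.7144  0.6998 -0.0002  0.0001] [ 0.2164  0.1839 -2.4732] [ 0.0047  0.0572 -0.0078]
[373 210]
```

View pics/c5.png

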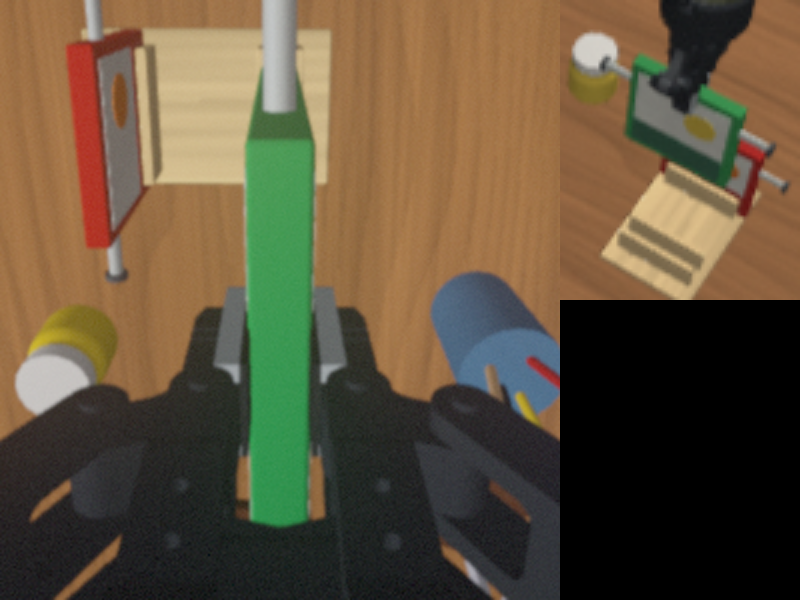

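```bash
python3 - <<'E'
from h import *
import json
m=json.load(open("w5.json"));o=status.get_obs();R0=Ro.from_quat(o["ee_rot"]).inv()
for h in(.008,.010,.012,.014):
    z=.3161+h
    a=onz(m,(320,171.5),z);b=onz(m,(319.5,361),z);f=lambda X:R0.apply(X-o["position"]);print(h,f(a),f(b),np.linalg.norm(a-b))
w=.3161+.0102-.032
print(manip.__dict__.keys())
O=np.array([.501,-.236]);c,s=np.cos(np.radians(-9.2)),np.sin(np.radians(-9.2));ax=np.array([c,s]);ay=np.array([-s,c])
for name,x in(("pre",-.09),("ledge",-.031),("throat",0)):
    p=O+ax*x+ay*.0018;print(name,p)
p=O-ax*.09+ay*.0018
go((p[0],p[1],.3161),80.8)
E
```

```text
0.008 [ 0.0521  0.0006 -0.0088] [-0.0433  0.0004 -0.0088] 0.09539718763186116
0.01 [ 0.0526  0.0006 -0.0108] [-0.0412  0.0004 -0.0108] 0.0938038001828845
0.012 [ 0.0531  0.0006 -0.0128] [-0.0391  0.0004 -0.0128] 0.09221041273390784
0.014 [ 0.0536  0.0006 -0.0148] [-0.037   0.0004 -0.0148] 0.09061702528493115
dict_keys([])
pre [ 0.4124 -0.2198]
ledge [ 0.4707 -0.2293]
throat [ 0.5013 -0.2342]
row [-0.08  0.05  8.01] [-0.4211 -0.143  -0.0002]
```

Call:
play_rows(
  plan=[0,0,0,-0.01,-0.003,0,0,0,0,1,-0.03,-0.01,0,0,0,0,2,-0.065,-0.022,0,0,0,0,3,-0.105,-0.036,0,0,0,0,4,-0.15,-0.051,0,0,0,0,5,-0.195,-0.066,0,0,0,0,6,-0.24,-0.081,0,0,0,0,7,-0.285,-0.097,0,0,0,0,8,-0.33,-0.112,0,0,0,0,8,-0.365,-0.124,0,0,0,0,8,-0.393,-0.1335,0,0,0,0,8,-0.412,-0.14,0,0,0,0,8,-0.421,-0.143,0,0,0,0,8,-0.421,-0.143,0,0,0,0,8,-0.421,-0.143,0,0,0,0,8,-0.421,-0.143,0,0],
)

```text
clock: 8.15
position: [0.4132, -0.2186, 0.3164]
ee_rot: [0.761, 0.649, 0.0, 0.0]
ft_force: [0.3, -0.1, -2.3]
grip_width: 0.153
grasp_force: 58.7
```

```bash
python3 - <<'E'
from h import *
o=status.get_obs();print(o["position"],o["ft_force"],o["torque"])
c,s=np.cos(np.radians(-9.2)),np.sin(np.radians(-9.2))
p=np.array([.501,-.236])-np.array([c,s])*.031+np.array([-s,c])*.0018
go((*p,.26),80.8);go((*p,.228),80.8)
E
```

```text
[ 0.4132 -0.2186  0.3164] [ 0.2911 -0.1128 -2.2809] [ 0.0171 -0.0181 -0.0713]
row [0.01 0.   0.09] [-0.0014  0.0585  0.0564]
row [0.01 0.   0.09] [-0.0014  0.0585  0.0884]
```

Call:
play_rows(
  plan=[0,0,0,0,0.01,0.01,0,0,0,0,-0.001,0.028,0.025,0,0,0,0,-0.001,0.045,0.042,0,0,0,0,-0.0014,0.055,0.056,0,0,0,0,-0.0014,0.0585,0.066,0,0,0,0,-0.0014,0.0585,0.075,0,0,0,0,-0.0014,0.0585,0.082,0,0,0,0,-0.0014,0.0585,0.085,0,0,0,0,-0.0014,0.0585,0.086,0,0,0,0,-0.0014,0.0585,0.086,0,0,0,0,-0.0014,0.0585,0.086,0],
)

```text
clock: 9.52
position: [0.4704, -0.2302, 0.2306]
ee_rot: [0.762, 0.648, 0.0, 0.0]
ft_force: [-0.5, 0.1, -2.6]
grip_width: 0.153
grasp_force: 58.7
```

```bash
python3 - <<'E'
from h import *
o=status.get_obs();print(o["position"],o["ft_force"],o["torque"])
w=viewer.camera("wrist")[:,:,::-1];t=viewer.camera("top")[:,:,::-1];s=viewer.camera("scene")[:,:,::-1]
cv2.imwrite("pics/w6.png",w)
c=np.zeros((600,800,3),np.uint8)
c[:400,:640]=w
a=cv2.resize(t[185:250,355:440],None,fx=3,fy=3,interpolation=cv2.INTER_CUBIC);c[402:402+195,:255]=a[:195]
a=cv2.resize(s[120:186,235:315],None,fx=3,fy=3,interpolation=cv2.INTER_CUBIC);c[402:600,260:500]=a[:198]
cv2.imwrite("pics/c6.png",c)
E
```

```text
[ 0.4704 -0.2302  0.2306] [-0.4678  0.1036 -2.5791] [ 0.0887 -0.0052 -0.043 ]
```

View pics/c6.png

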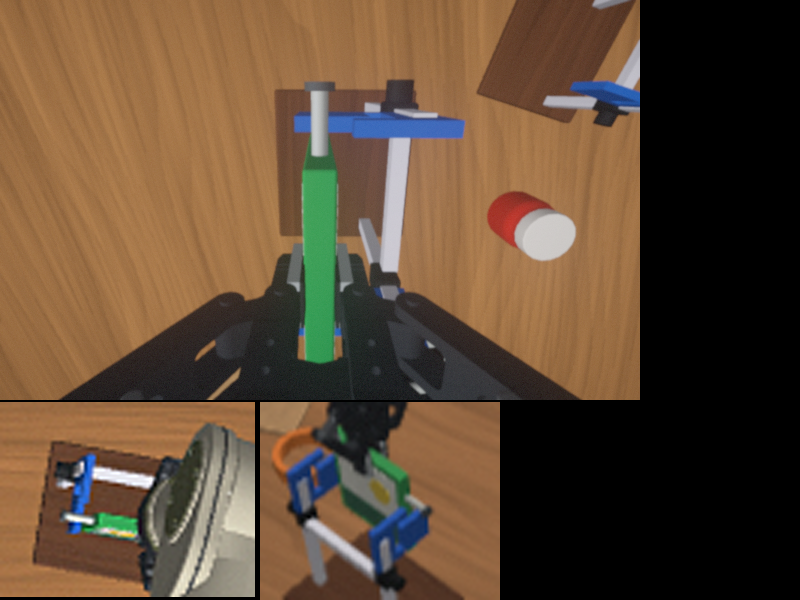

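The composite shows the +y pin at col 320 lying over the open ledge, between ledge tip 295 and roof front 353, square to the hook. Now I'll feel downward.

Call:
play_rows(
  plan=[0,0,0,0,0,0.0015,0,0,0,0,0,0,0.003,0,0,0,0,0,0,0.0045,0,0,0,0,0,0,0.006,0,0,0,0,0,0,0.0075,0,0,0,0,0,0,0.009,0,0,0,0,0,0,0.01,0,0,0,0,0,0,0.01,0],
)

```text
clock: 10.68
position: [0.4703, -0.2301, 0.2202]
ee_rot: [0.761, 0.648, -0.0, -0.0]
ft_force: [0.0, -0.9, -1.8]
grip_width: 0.151
grasp_force: 58.7
```

Call:
play_rows(
  plan=[0,0,0,0,0,0.001,0,0,0,0,0,0,0.002,0,0,0,0,0,0,0.003,0,0,0,0,0,0,0.003,0],
)

```text
clock: 11.18
position: [0.4705, -0.2302, 0.2185]
ee_rot: [0.762, 0.648, -0.0, 0.0]
ft_force: [-4.0, 1.0, 8.5]
grip_width: 0.147
grasp_force: 60.4
```

Contact on the ledges at TCP z ≈ 0.2187. I'll back up to mid-mouth, then slide in along tool +y.

Call:
play_rows(
  plan=[0,0,0,0,0,-0.0015,0,0,0,0,0,0,-0.003,0,0,0,0,0,0,-0.003,0,0,0,0,0,0,-0.003,0],
)

```text
clock: 11.68
position: [0.4703, -0.2301, 0.2201]
ee_rot: [0.762, 0.648, -0.0, -0.0]
ft_force: [-0.1, -0.7, -2.1]
grip_width: 0.148
grasp_force: 58.7
```

```bash
python3 - <<'E'
from h import *
o=status.get_obs();print(o["position"],o["ft_force"],o["torque"])
go((.470,-.2293,.2202),80.8);go((.5013-.003,-.2342,.2202),80.8)
E
```

```text
[ 0.4703 -0.2301  0.2201] [-0.0707 -0.6826 -2.1418] [-0.0084  0.0413  0.0129]
row [-0.01 -0.    0.01] [ 0.0008 -0.0004 -0.0001]
row [-0.01 -0.    0.01] [ 0.0004  0.0283 -0.0001]
```

Call:
play_rows(
  plan=[0,0,0,0,0.0015,0,0,0,0,0,0,0.003,0,0,0,0,0,0,0.0045,0,0,0,0,0,0,0.006,0,0,0,0,0,0,0.0075,0,0,0,0,0,0,0.009,0,0,0,0,0,0,0.0105,0,0,0,0,0,0,0.012,0,0,0,0,0,0,0.0135,0,0,0,0,0,0,0.015,0,0,0,0,0,0,0.0165,0,0],
)

```text
clock: 13.05
position: [0.4867, -0.2328, 0.2203]
ee_rot: [0.762, 0.648, -0.0, 0.0]
ft_force: [-0.5, -0.3, -2.5]
grip_width: 0.15
grasp_force: 58.7
```

Call:
play_rows(
  plan=[0,0,0,0,0.0015,0,0,0,0,0,0,0.003,0,0,0,0,0,0,0.0045,0,0,0,0,0,0,0.006,0,0,0,0,0,0,0.0075,0,0,0,0,0,0,0.009,0,0,0,0,0,0,0.01,0,0,0,0,0,0,0.01,0,0],
)

```text
clock: 14.05
position: [0.4966, -0.2343, 0.2203]
ee_rot: [0.761, 0.648, 0.0, 0.0]
ft_force: [0.9, -0.2, -2.9]
grip_width: 0.151
grasp_force: 58.7
```

Sliding freely under the roofs. Next, feel for the back wall in 1 mm steps.

Call:
play_rows(
  plan=[0,0,0,0,0.001,0,0,0,0,0,0,0.002,0,0,0,0,0,0,0.003,0,0,0,0,0,0,0.004,0,0,0,0,0,0,0.004,0,0,0,0,0,0,0.004,0,0],
)

```text
clock: 14.8
position: [0.5005, -0.235, 0.2203]
ee_rot: [0.761, 0.648, -0.0, 0.0]
ft_force: [0.2, 0.7, -2.6]
grip_width: 0.149
grasp_force: 58.7
```

Call:
play_rows(
  plan=[0,0,0,0,0.001,0,0,0,0,0,0,0.0015,0,0,0,0,0,0,0.0015,0,0],
)

```text
clock: 15.18
position: [0.502, -0.2352, 0.2203]
ee_rot: [0.761, 0.648, -0.0, 0.0]
ft_force: [0.1, 0.5, -2.2]
grip_width: 0.151
grasp_force: 58.7
```

Call:
play_rows(
  plan=[0,0,0,0,0.001,0,0,0,0,0,0,0.0015,0,0,0,0,0,0,0.0015,0,0],
)

```text
clock: 15.55
position: [0.5031, -0.2354, 0.2202]
ee_rot: [0.762, 0.648, -0.0, -0.0]
ft_force: [-2.0, 1.4, -2.1]
grip_width: 0.149
grasp_force: 58.9
```

Call:
play_rows(
  plan=[0,0,0,0,0.0005,0,0,0,0,0,0,0.001,0,0,0,0,0,0,0.001,0,0],
)

```text
clock: 15.92
position: [0.5033, -0.2355, 0.2202]
ee_rot: [0.762, 0.648, -0.001, -0.001]
ft_force: [-7.4, 2.1, 1.7]
grip_width: 0.152
grasp_force: 59.5
```

```bash
python3 - <<'E'
from h import *
o=status.get_obs();print(o["position"],o["ft_force"],o["torque"],Ro.from_quat(o["ee_rot"]).as_rotvec(degrees=True))
E
```

```text
[ 0.5033 -0.2355  0.2202] [-7.3686  2.0812  1.7396] [ 0.4042  1.7923 -0.2464] [-137.0013 -116.5756    0.1477]
```

Back wall found at TCP x ≈ 0.503. I'll back off to mid-throat and lower.

Call:
play_rows(
  plan=[0,0,0,0,-0.0013,0,0,0,0,0,0,-0.0026,0,0,0,0,0,0,-0.0026,0,0,0,0,0,0,-0.0026,0,0],
)

```text
clock: 16.42
position: [0.502, -0.2353, 0.2204]
ee_rot: [0.761, 0.648, 0.0, 0.0]
ft_force: [-0.0, -0.6, -2.4]
grip_width: 0.15
grasp_force: 58.9
```

Call:
play_rows(
  plan=[0,0,0,0,0,0.0015,0,0,0,0,0,0,0.003,0,0,0,0,0,0,0.0045,0,0,0,0,0,0,0.006,0,0,0,0,0,0,0.0075,0,0,0,0,0,0,0.009,0,0,0,0,0,0,0.009,0],
)

```text
clock: 17.3
position: [0.5018, -0.2352, 0.2112]
ee_rot: [0.762, 0.648, -0.0, -0.0]
ft_force: [0.7, 0.0, -2.0]
grip_width: 0.153
grasp_force: 58.9
```

Call:
play_rows(
  plan=[0,0,0,0,0,0.0015,0,0,0,0,0,0,0.003,0,0,0,0,0,0,0.0045,0,0,0,0,0,0,0.006,0,0,0,0,0,0,0.0075,0,0,0,0,0,0,0.009,0,0,0,0,0,0,0.0105,0,0,0,0,0,0,0.012,0,0,0,0,0,0,0.0135,0,0,0,0,0,0,0.015,0,0,0,0,0,0,0.0165,0,0,0,0,0,0,0.018,0,0,0,0,0,0,0.0195,0,0,0,0,0,0,0.021,0,0,0,0,0,0,0.021,0],
)

```text
clock: 19.18
position: [0.5018, -0.2352, 0.1902]
ee_rot: [0.761, 0.648, -0.0, -0.0]
ft_force: [-0.6, -0.3, -2.7]
grip_width: 0.153
grasp_force: 58.9
```

Call:
play_rows(
  plan=[0,0,0,0,0,0.001,0,0,0,0,0,0,0.002,0,0,0,0,0,0,0.003,0,0,0,0,0,0,0.0035,0,0,0,0,0,0,0.0035,0],
)

```text
clock: 19.8
position: [0.5018, -0.2352, 0.1868]
ee_rot: [0.761, 0.648, -0.0, 0.0]
ft_force: [0.5, 0.0, -3.1]
grip_width: 0.156
grasp_force: 58.8
```

Call:
play_rows(
  plan=[0,0,0,0,0,0.0007,0,0,0,0,0,0,0.0014,0,0,0,0,0,0,0.0014,0,0,0,0,0,0,0.0014,0],
)

```text
clock: 20.3
position: [0.502, -0.2353, 0.1865]
ee_rot: [0.762, 0.648, -0.0, 0.0]
ft_force: [-3.5, 1.7, 7.1]
grip_width: 0.15
grasp_force: 60.4
```

```bash
python3 - <<'E'
from h import *
o=status.get_obs();R=Ro.from_quat(o["ee_rot"]).inv();print(o["ft_force"],"tool f,t",R.apply(o["ft_force"]),R.apply(o["torque"]))
E
```

```text
[-3.5049  1.652   7.149 ] tool f,t [ 1.0662 -3.7193 -7.152 ] [ 0.9831  0.1684 -0.0128]
```

Floor found exactly 32 mm below the ledge, with the load shared by both pins. I'll relax the press and release slowly.

Call:
play_rows(
  plan=[0,0,0,0,0,-0.0007,0,0,0,0,0,0,-0.0007,0,0,0,0,0,0,-0.0007,0],
  squeeze=20,
)

```text
clock: 20.68
position: [0.502, -0.2353, 0.1865]
ee_rot: [0.762, 0.648, 0.0, 0.0]
ft_force: [-3.1, 1.4, 5.6]
grip_width: 0.152
grasp_force: 59.9
```

Call:
play_rows(
  plan=[0,0,0,0,0,0,0.17,0,0,0,0,0,0,0.19,0,0,0,0,0,0,0.22,0,0,0,0,0,0,0.27,0,0,0,0,0,0,0.35,0,0,0,0,0,0,0.45,0,0,0,0,0,0,0.5,0,0,0,0,0,0,0.5],
)

```text
clock: 21.68
position: [0.5018, -0.2353, 0.1861]
ee_rot: [0.762, 0.648, -0.0, 0.0]
ft_force: [-1.2, 1.0, 0.3]
grip_width: 0.498
grasp_force: 0.0
```

Call:
play_rows(
  plan=[0,0,0,0,0,-0.005,0.5,0,0,0,0,0,-0.015,0.5,0,0,0,0,0,-0.03,0.5,0,0,0,0,0,-0.05,0.5,0,0,0,0,0,-0.08,0.5,0,0,0,0,0,-0.12,0.5,0,0,0,0,0,-0.16,0.5,0,0,0,0,0,-0.16,0.5,0,0,0,0,0,-0.16,0.5],
)

```text
clock: 22.8
position: [0.5017, -0.2352, 0.3463]
ee_rot: [0.762, 0.648, -0.0, 0.0]
ft_force: [-0.4, 0.4, -0.3]
grip_width: 0.498
grasp_force: 0.0
```

```bash
python3 - <<'E'
from h import *
o=status.get_obs();print(o["clock"],o["position"],o["ft_force"])
w=viewer.camera("wrist")[:,:,::-1];t=viewer.camera("top")[:,:,::-1];s=viewer.camera("scene")[:,:,::-1]
c=np.zeros((600,800,3),np.uint8)
c[:400,:640]=w
a=cv2.resize(t[185:250,355:440],None,fx=3,fy=3,interpolation=cv2.INTER_CUBIC);c[402:402+195,:255]=a[:195]
a=cv2.resize(s[120:210,235:315],None,fx=4,fy=4,interpolation=cv2.INTER_CUBIC)[:330];c[600-330:600,480:800]=a
cv2.imwrite("pics/c7.png",c)
E
```

```text
22.8 [ 0.5017 -0.2352  0.3463] [-0.3961  0.4139 -0.2931]
```

View pics/c7.png

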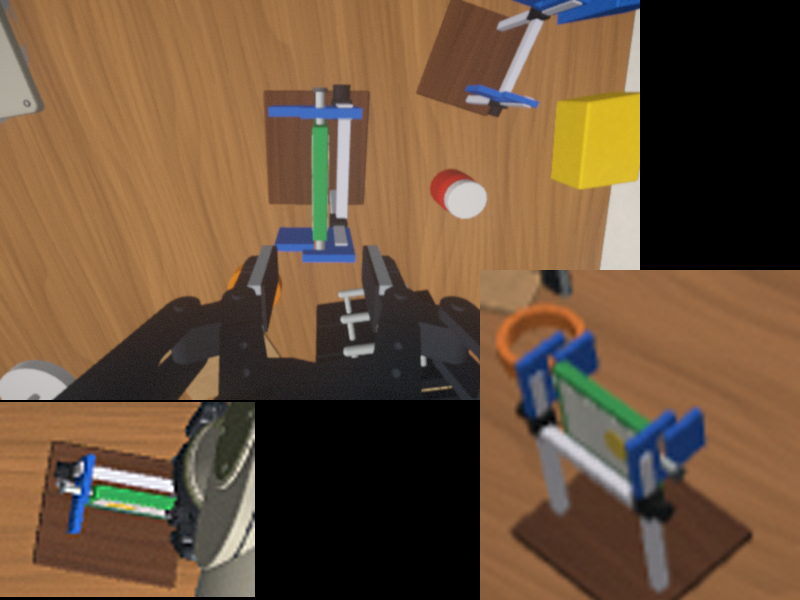

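The panel hangs upright in both throats: its top edge spans (320,127)–(320,240) between the two plates, and the gripper is clear. Handing in.

```bash
python3 -c "
from workcell import manip
print(manip.hand_in())"
```

```text
the job is handed in; nothing more can be done
None
```

I hung the green panel on the large stand's blue hooks, with both pins lowered to the throat floors and the panel upright. I released it and handed the job in at about 23 s; the hand-in returned no verdict.

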